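Close the open toggle clamp on the carving board

ROBOT

A 7-joint arm with a two-finger parallel gripper is mounted at the origin on the work surface. World frame = base frame: x ahead of the robot, y to its left, z up, the work surface at z = 0. Lengths are in m, angles in rad, forces in N, time in s.
With the tool pointing down it reaches from about 0.4 to 0.875 m from the base axis. Payload 19.3 kg.
Tool frame: the origin (TCP) lies on the centre line of the jaws, within the pads' length; the fingertips stand 14 mm ahead of it and the grasp point (between the pads) lies 5 mm behind it; x points along the fingers, y is the direction in which the jaws open and shut, and the axes are right-handed (so a half turn about x gives the same grasp; the last joint's range is limited). The gripper opens to 85 mm and grips with 20 to 120 N. Pads are 22 mm wide; open, the fingers measure 114 mm over their backs; the gripper's body (76 mm by 85 mm) begins 54 mm behind the grasp point. The pads swing forward as they close: fully open they stand 13 mm farther back than shut.
Start: joints at [1.059, 0.521, -0.036, 1.599, 0.021, 1.021, -0.113], TCP at [0.267, -0.565, 0.245] pointing down, gripper open.
Joint ranges: [-2.91, 2.91], [-0.3, 2.13], [-1.5, 1.42], [0.17, 2.43], [-1.26, 4.41], [0.16, 1.93], [-2.52, 2.52]. Speed limits (rad/s): [1.89, 1.89, 2.39, 2.39, 3.01, 3.01, 3.01].

INTERFACE

Orientations are given as [roll, pitch, yaw] about the fixed x, y, z axes, in that order (R = Rz(yaw) Ry(pitch) Rx(roll)).
In Python, from workcell import monitor, optics, bot gives the robot as it stands.
- The arm moves only by the tool arm_command, never from a script. Its arguments are lists of equal length, an entry for each row: "delta_pos": the shift along the tool's x, y, z as a fraction of full scale, a list of three; "rotation": the turn, a rotation vector about the tool's x, y, z as a fraction of full scale, a list of three. In form: {"delta_pos": [[dx, dy, dz], ...], "rotation": [[wx, wy, wz], ...]}. A call has 1 to 10 rows; each row shifts and turns the pose as measured when the row begins, along the tool's axes as they then stand; what a row does not reach is not made up. Full scale, the value 1, is 30 mm for a shift and 6 degrees for a turn. A row lasts 1/10 s, in which the tool goes at most 50 mm and 8.59 degrees, less where a joint would pass 70% of its speed; a pose out of reach is approached as far as the arm can. A call with a number of a shift or a turn outside -1 to 1 is refused whole. A call with a gripper value outside its range is refused whole. "gripper" is the closure, from -1 (fully open) to 1 (shut), so that 0 is half open, set as the call begins (left out, the last holds). The fingers move at their own pace and stop on an object; "grip_force" is the grip in N (left out, the last holds). Time passes only in rows, so rows that do not move let the fingers close. It gives the time, the measured TCP pose, the force and the opening at its end, in the units of the state.
- monitor.observe(): the state, without advancing time (a new reading comes with each control period).
- optics.grab_frame(name): name is "side" or "top"; returns the picture (480x640x3 uint8, red, green, blue); there is no depth.
- optics.camera_params(name): a dict with "fx", "fy", "cx", "cy" (pixels), "origin" and "rotation" of the camera in the world. Camera axes: x right, y down, z forward; pixel columns grow to the right and rows downward; lengths in m; the calibration is good to about 2 mm. A picture is of the moment at which its call begins. camera_params takes no time and is no camera call.
- bot.job_done(): hands the job in, once; it reports no verdict.
The state is a dict: "clock": time; "qpos": joint angles; "qd": joint speeds; "joint_efforts": joint torques, N m; "position": TCP position; "tool_rot": TCP orientation; "force": force on the tool from outside, world axes, zero at the start; "moment": the same for the moment, N m; "grip_width": finger opening in m.
Only numpy, scipy, OpenCV 4.12 (cv2) and the standard library are available. Lean on these libraries where they do the work, as an engineer would, in place of code of your own. Each camera call takes 0.05 s, during which the arm holds its last target. There are 200 camera calls.

TASK

The limestone panel on the carving board is held by two toggle clamps, but one of them is still open, its arm raised off the stone. Push that clamp's handle over its centre towards the stone so that it snaps fully shut, and leave the other clamp closed.

Things in the scene. Friction and masses are not known exactly. Their poses are not given: they have to be found in the camera images.
- clamp_a (a joint): Handle angle (rad) of the clamp that is OPEN at the start. 0 = open: handle leans 0.45 rad back from vertical, away from the stone, pressure arm raised. 0.90 = closed: handle 0.45 rad past vertical towards the stone, arm level. A spring holds it at either end; once past the centre (0.45, handle upright) it snaps the rest by itself. Starting it takes about 5 N at the ball end.
- clamp_a_pivot (a point): Hinge of that clamp's handle, 76 mm above the bench; fixed. x is level and points to the stone (the closing push), y along the hinge, z up. Handle: dark bar 20 mm thick ending in a 26 mm ball; at joint value q the ball's centre is at x = -95 sin(0.45-q), y = 0, z = 95 cos(0.45-q) mm from here. Steel cheeks reach 6 mm above this point, the raised arm 80 mm, on the stone's side.
- clamp_b (a joint): Handle angle of the other clamp, same meaning; it is CLOSED (0.90) at the start and must stay closed. The two clamps are alike, side by side along the robot's side of the stone, 130 to 200 mm apart; either may be on the left.
- clamp_b_pivot (a point): Handle hinge of the other clamp, same axes and sizes as the first. The stone is a cream slab 130 x 300 mm, 45 mm thick, fixed on an 18 mm plywood board, its near edge about 70 mm from the pivots. Loose tools lie on the bench around the board.

How it is judged:
By the outcome, as a careful person would: the job done as asked, in the order asked, and still so for the second after the job is handed in, with the robot touching nothing.
It also fails if it takes over 29 s, if anything falls off the work surface, if the arm or the gripper's body presses on something with over 40 N, if the wrist force passes 120 N, or if a joint passes its speed limit or range.

## Working session

There is one attempt and no reset: what is moved stays moved. The work goes in short steps, Python scripts to look and compute and a tool call to move; the robot and the scene stay as the last step left them, time stands still between calls to the robot, and variables do not carry over. Pictures are saved under pics/ and viewed, about 8 in all and at most 12, crops included, and the job is handed in when it is done.

Besides the shell and the picture viewer there is one more tool, called after ">>>" by a JSON object that holds its "op" and its "data", one argument or row to a line. arm_command: Moves the arm, as the interface text tells. Its arguments: {"type":"object","properties":{"delta_pos":{"type":"array","items":{"type":"array","items":{"type":"number"}}},"rotation":{"type":"array","items":{"type":"array","items":{"type":"number"}}},"gripper":{"type":"number"},"grip_force":{"type":"number"}},"required":["delta_pos","rotation"]}

```bash
mkdir -p pics
python3 - <<'E'
from workcell import monitor, optics, bot
import cv2
for n in("top","side"):
    cv2.imwrite(f"pics/{n}0.png",optics.grab_frame(n)[:,:,::-1]); print(n,optics.camera_params(n))
print(monitor.observe())
E
```

```text
top {'fx': 585.3386959569935, 'fy': 585.3386959569935, 'cx': 318.21843045112377, 'cy': 240.8785347218153, 'origin': array([0.55546995, 0.02331272, 0.77107424]), 'rotation': array([-3.03210981, -0.00579836, -1.54364669])}
side {'fx': 503.07192652192964, 'fy': 503.07192652192964, 'cx': 316.18512575109065, 'cy': 234.3391634419755, 'origin': array([ 0.41454956, -0.39332267,  0.59177115]), 'rotation': array([-2.38533188,  0.01720453, -0.48577442])}
{'clock': 0.1, 'qpos': array([ 1.05882316,  0.52196283, -0.03633777,  1.59996337,  0.02121327,
        1.02107158, -0.11281646]), 'qd': array([-3.79600990e-04, -1.71137238e-03,  1.28121451e-03, -2.27994269e-03,
        7.16010965e-05,  4.68918865e-04,  1.07738791e-03]), 'joint_efforts': array([ 6.41853490e-03, -9.28489780e+01,  1.98571265e+00, -3.70530117e+01,
        1.83443382e-02,  5.48012409e-03, -1.16292972e-05]), 'position': array([ 0.26706378, -0.56474935,  0.24477348]), 'tool_rot': array([-1.49542625,  1.56977662,  2.08792826]), 'force': array([-0.46358165, -0.34428744,  0.08539291]), 'moment': array([-0.02725784, -0.09754351,  0.02247494]), 'grip_width': 0.08568766397409526}
```

View pics/top0.png

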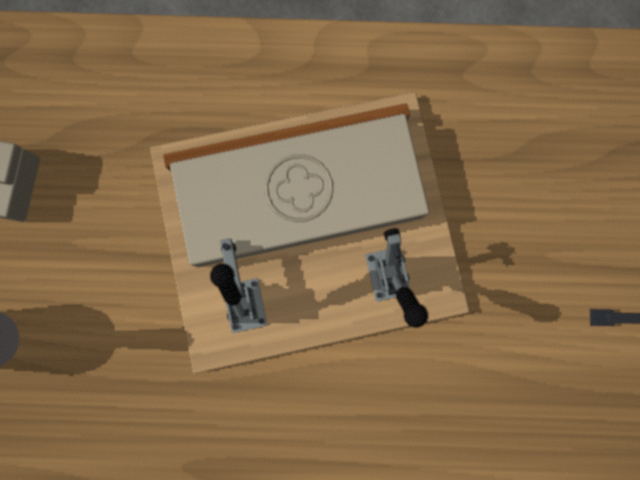

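View pics/side0.png

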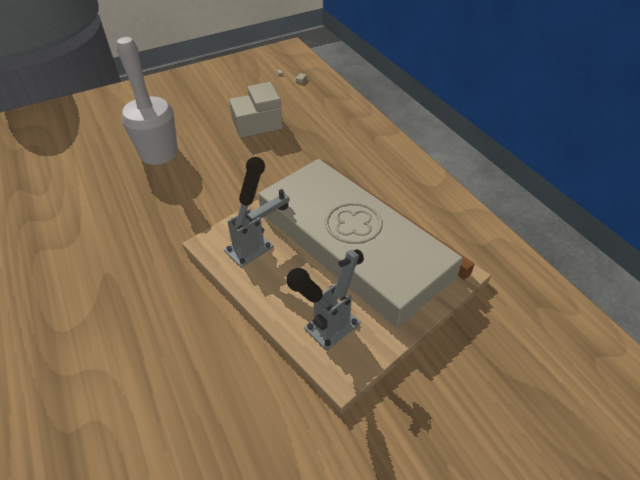

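Top: the open clamp is the right-hand one, ball at (415,315), and the closed clamp's ball is at (222,275). The stone's near edge runs from (192,264) to (427,215). Side: the open ball is at (297,279), the closed ball at (256,166).

```bash
cat > h.py <<'E'
import numpy as np
from scipy.spatial.transform import Rotation as R
from workcell import monitor, optics, bot
def ray(n,u,v):
    p=optics.camera_params(n); r=R.from_euler('xyz',p['rotation']).as_matrix()
    return p['origin'],r@np.array([(u-p['cx'])/p['fx'],(v-p['cy'])/p['fy'],1])
def plane(n,u,v,z):
    o,d=ray(n,u,v); return o+d*(z-o[2])/d[2]
def tri(a,b):
    (o,d),(p,e)=ray('top',*a),ray('side',*b)
    s=np.linalg.lstsq(np.c_[d,-e],p-o,rcond=None)[0]
    x,y=o+s[0]*d,p+s[1]*e; return (x+y)/2,np.linalg.norm(x-y)
E
python3 - <<'E'
from h import *
np.set_printoptions(precision=4,suppress=True)
print(tri((415,315),(297,279)),tri((222,275),(256,166)))
a,b=plane('top',192,264,.063),plane('top',427,215,.063); print(a,b)
d=(a-b)/np.linalg.norm(a-b); X=np.array([d[1],-d[0],0]);print(X,np.arctan2(X[1],X[0]))
zb=.076+.095*np.cos(.45)
for uv,s in(((415,315),1),((222,275),-1)):
    ball=plane('top',*uv,zb); print(ball, 'pivot',ball+s*X*.095*np.sin(.45))
T=R.from_euler('xyz',monitor.observe()['tool_rot']).as_matrix();print(T)
E
```

```text
(array([ 0.5481, -0.0804,  0.1622]), np.float64(0.00033933458571543714)) (array([0.5847, 0.1204, 0.162 ]), np.float64(0.0013013886530882201))
[0.601  0.1733 0.063 ] [ 0.6689 -0.1109  0.063 ]
[0.9726 0.2325 0.    ] 0.23467664237069052
[ 0.5482 -0.0806  0.1615] pivot [ 0.5884 -0.0709  0.1615]
[0.5841 0.1207 0.1615] pivot [0.5439 0.111  0.1615]
[[-0.0005  0.4275 -0.904 ]
 [ 0.0009 -0.904  -0.4275]
 [-1.     -0.001   0.0001]]
```

>>> {"op": "arm_command", "data": {
  "delta_pos": [
    [0, 0, 0],
    [0, 0, 0],
    [0, 0, 0],
    [0, 0, 0],
    [0, 0, 0]
  ],
  "rotation": [
    [1, 0, 0],
    [1, 0, 0],
    [0, 0, 0],
    [0, 0, 0],
    [0, 0, 0]
  ],
  "gripper": 1
}}

```text
clock: 0.6
position: [0.2667, -0.5641, 0.2434]
tool_rot: [-1.268, 1.567, 2.105]
force: [-0.1, 0.2, -0.1]
grip_width: 0.0125
```

```bash
cat > st.py <<'E'
from h import *
import sys
np.set_printoptions(precision=4,suppress=True)
s=monitor.observe();T=R.from_euler('xyz',s['tool_rot']).as_matrix()
X=np.array([np.cos(.235),np.sin(.235),0]);piv=np.array([.5884,-.0709,.076])
Y=np.array([-X[1],X[0],0])
d=s['position']-piv
print(s['clock'],s['position'],'clamp frame mm',1e3*np.array([d@X,d@Y,d[2]]),'F',s['force'],'w',s['grip_width'])
print('tool z vs X,Y',T[:,2]@X,T[:,2]@Y,'x',T[:,0])
tgt=piv+X*float(sys.argv[1])/1e3+np.array([0,0,float(sys.argv[2])/1e3])
print('tool units to target',T.T@(tgt-s['position'])/.03)
E
python3 st.py -92 165
```

```text
0.6 [ 0.2667 -0.5641  0.2434] clamp frame mm [-427.7031 -404.7289  167.3633] F [-0.0952  0.1653 -0.1441] w 0.012468841028872297
tool z vs X,Y -0.9999926543015334 0.0036620050320816046 x [-0.0019  0.0033 -1.    ]
tool units to target [  0.1152 -13.5315 -11.1407]
```

>>> {"op": "arm_command", "data": {
  "delta_pos": [
    [0, -0.9, -0.75],
    [0, -0.9, -0.75],
    [0, -0.9, -0.75],
    [0, -0.9, -0.75],
    [0, -0.9, -0.75],
    [0, -0.9, -0.75],
    [0, -0.9, -0.75],
    [0, -0.9, -0.75],
    [0, -0.9, -0.75],
    [0, -0.9, -0.75]
  ],
  "rotation": [
    [0, 0, 0],
    [0, 0, 0],
    [0, 0, 0],
    [0, 0, 0],
    [0, 0, 0],
    [0, 0, 0],
    [0, 0, 0],
    [0, 0, 0],
    [0, 0, 0],
    [0, 0, 0]
  ]
}}

```text
clock: 1.6
position: [0.4233, -0.2408, 0.2435]
tool_rot: [-0.588, 1.569, 2.799]
force: [-0.1, 0.1, 0.6]
grip_width: 0.0001
```

```bash
python3 st.py -92 165
```

```text
1.6 [ 0.4233 -0.2408  0.2435] clamp frame mm [-200.0803 -126.821   167.5088] F [-0.1235  0.1306  0.6159] w 6.657987620068982e-05
tool z vs X,Y -0.9999448716400874 -0.010371888503012409 x [-0.0019  0.0007 -1.    ]
tool units to target [ 0.0822 -4.1897 -3.6465]
```

>>> {"op": "arm_command", "data": {
  "delta_pos": [
    [0, -0.85, -0.75],
    [0, -0.85, -0.75],
    [0, -0.85, -0.75],
    [0, -0.85, -0.75],
    [0, -0.7, -0.6],
    [0, 0, 0],
    [0, 0, 0]
  ],
  "rotation": [
    [0, 0, 0],
    [0, 0, 0],
    [0, 0, 0],
    [0, 0, 0],
    [0, 0, 0],
    [0, 0, 0],
    [0, 0, 0]
  ]
}}

```text
clock: 2.3
position: [0.5016, -0.084, 0.2444]
tool_rot: [-2.48, 1.569, 0.927]
force: [-0.4, -0.8, -0.8]
grip_width: -0.0003
```

```bash
python3 st.py -92 79
python3 - <<'E'
from h import *
import cv2
f=optics.grab_frame("top");cv2.imwrite("pics/t1.png",cv2.resize(f[180:400,280:560],None,fx=2.5,fy=2.5)[:,:,::-1])
cv2.imwrite("pics/s1.png",optics.grab_frame("side")[:,:,::-1])
E
```

```text
2.3 [ 0.5016 -0.084   0.2444] clamp frame mm [-87.419    7.4994 168.4203] F [-0.4371 -0.8207 -0.7585] w -0.0003008099076778337
tool z vs X,Y -0.9995115496015975 -0.031233014128026333 x [ 0.0008  0.0011 -1.    ]
tool units to target [2.9803 0.2476 0.1636]
```

View pics/s1.png

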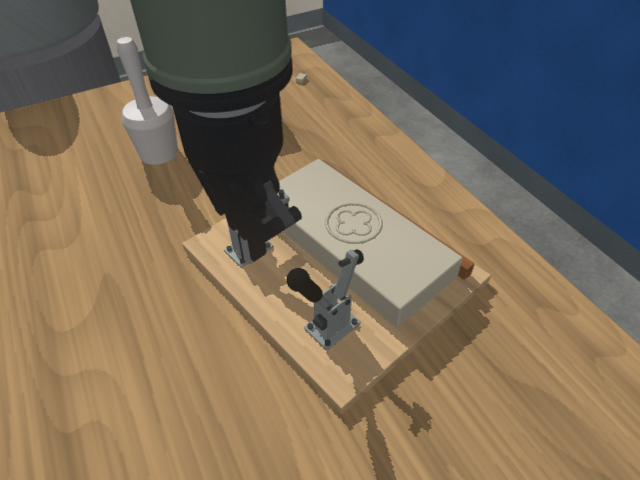

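Side: the shut fingers hang behind the open ball (297,279), with nothing touched so far. Next I'll lower them.

>>> {"op": "arm_command", "data": {
  "delta_pos": [
    [0.8, 0.25, 0.15],
    [0.8, 0, 0],
    [0.8, 0, 0],
    [0.5, 0, 0],
    [0, 0, 0],
    [0, 0, 0]
  ],
  "rotation": [
    [0, 0, 0],
    [0, 0, 0],
    [0, 0, 0],
    [0, 0, 0],
    [0, 0, 0],
    [0, 0, 0]
  ]
}}

```text
clock: 3.0
position: [0.4978, -0.0997, 0.1561]
tool_rot: [2.548, 1.567, -0.335]
force: [0.1, 0.2, 1.0]
grip_width: -0.0
```

```bash
python3 st.py -20 79
python3 - <<'E'
from h import *
import cv2
cv2.imwrite("pics/s2.png",cv2.resize(optics.grab_frame("side")[150:390,160:480],None,fx=2.4,fy=2.4)[:,:,::-1])
E
```

```text
3.0 [ 0.4978 -0.0997  0.1561] clamp frame mm [-94.8138  -6.9302  80.1228] F [0.1236 0.2048 0.977 ] w -3.7478140601263335e-05
tool z vs X,Y -0.9997159968030982 -0.023673533359833458 x [ 0.0031 -0.0011 -1.    ]
tool units to target [ 0.0439 -0.172  -2.4984]
```

View pics/s2.png

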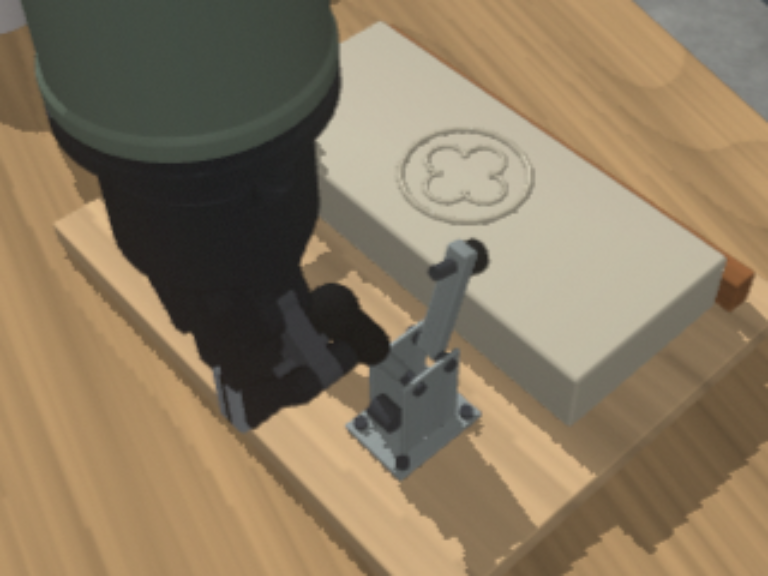

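The crop shows the fingertips lowered just behind the ball at crop (335,305), clear of it. Now I'll push along −tool z.

>>> {"op": "arm_command", "data": {
  "delta_pos": [
    [0, -0.2, -0.3],
    [0, 0, -0.35],
    [0, 0, -0.35],
    [0, 0, -0.35],
    [0, 0, -0.35],
    [0, 0, -0.35]
  ],
  "rotation": [
    [0, 0, 0],
    [0, 0, 0],
    [0, 0, 0],
    [0, 0, 0],
    [0, 0, 0],
    [0, 0, 0]
  ]
}}

```text
clock: 3.65
position: [0.5593, -0.0776, 0.1597]
tool_rot: [1.991, 1.567, -0.893]
force: [-2.9, -0.6, 1.1]
grip_width: 0.0002
```

```bash
python3 st.py -15 79
```

```text
3.65 [ 0.5593 -0.0776  0.1597] clamp frame mm [-29.8604   0.23    83.6503] F [-2.8719 -0.6027  1.1188] w 0.0001572514363428571
tool z vs X,Y -0.9997420996557372 -0.022649780412488895 x [ 0.0025 -0.0032 -1.    ]
tool units to target [ 0.1559  0.0183 -0.4948]
```

>>> {"op": "arm_command", "data": {
  "delta_pos": [
    [0, 0, -0.35],
    [0, 0, -0.35],
    [0, 0, -0.3],
    [0, 0, 0],
    [0, 0, 0]
  ],
  "rotation": [
    [0, 0, 0],
    [0, 0, 0],
    [0, 0, 0],
    [0, 0, 0],
    [0, 0, 0]
  ]
}}

```text
clock: 4.15
position: [0.5935, -0.0677, 0.1598]
tool_rot: [2.405, 1.566, -0.477]
force: [-0.6, 0.7, -0.5]
grip_width: 0.0003
```

```bash
python3 st.py -15 79
python3 - <<'E'
from h import *
import cv2
cv2.imwrite("pics/s3.png",cv2.resize(optics.grab_frame("side")[150:390,160:480],None,fx=2.4,fy=2.4)[:,:,::-1])
E
```

```text
4.15 [ 0.5935 -0.0677  0.1598] clamp frame mm [ 5.687   1.9675 83.8195] F [-0.6486  0.7226 -0.5407] w 0.00025215346156618395
tool z vs X,Y -0.9996900172667122 -0.024589269079633987 x [ 0.0047 -0.0024 -1.    ]
tool units to target [0.1581 0.048  0.6916]
```

View pics/s3.png

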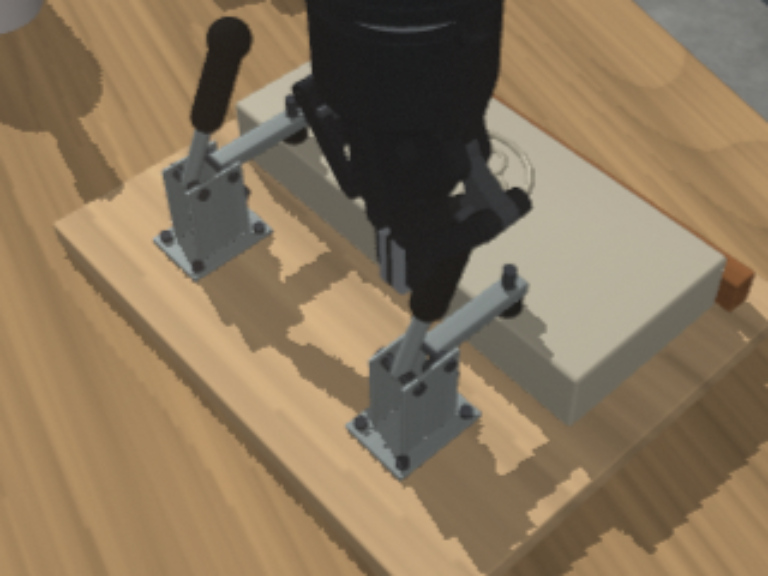

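The open clamp has snapped shut and its arm lies level on the stone; the other clamp is still closed. I'll back off, then rise.

>>> {"op": "arm_command", "data": {
  "delta_pos": [
    [0, 0, 0.5],
    [0, 0, 0.7],
    [0, 0, 0.9],
    [0, 0, 0.9],
    [-0.8, 0, 0],
    [-1, 0, 0],
    [-1, 0, 0.5],
    [0, 0, 0.5],
    [0, 0, 0],
    [0, 0, 0]
  ],
  "rotation": [
    [0, 0, 0],
    [0, 0, 0],
    [0, 0, 0],
    [0, 0, 0],
    [0, 0, 0],
    [0, 0, 0],
    [0, 0, 0],
    [0, 0, 0],
    [0, 0, 0],
    [0, 0, 0]
  ]
}}

```text
clock: 5.2
position: [0.4687, -0.1008, 0.2468]
tool_rot: [2.173, 1.566, -0.712]
force: [1.1, -0.2, -0.1]
grip_width: 0.0001
```

```bash
python3 st.py -92 165
python3 - <<'E'
from h import *
import cv2
cv2.imwrite("pics/s4.png",optics.grab_frame("side")[:,:,::-1])
cv2.imwrite("pics/t4.png",optics.grab_frame("top")[:,:,::-1])
E
```

```text
5.2 [ 0.4687 -0.1008  0.2468] clamp frame mm [-123.3308   -1.2231  170.8479] F [ 1.1408 -0.1893 -0.061 ] w 6.5901081664638e-05
tool z vs X,Y -0.9997585275242216 -0.021783116355195316 x [ 0.0039 -0.0033 -1.    ]
tool units to target [ 0.1979 -0.0188 -1.0444]
```

View pics/s4.png

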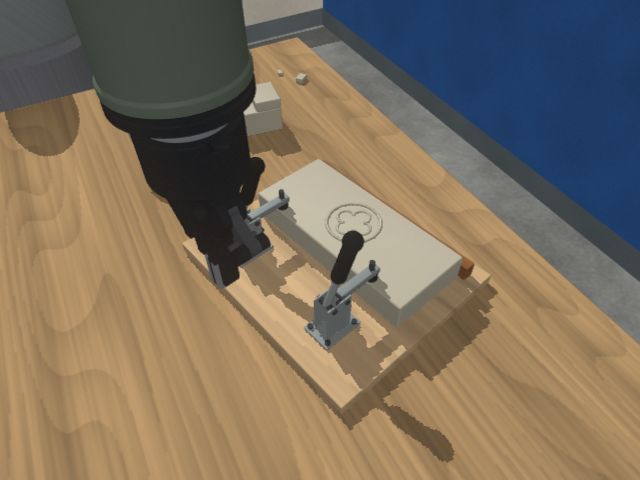

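View pics/t4.png

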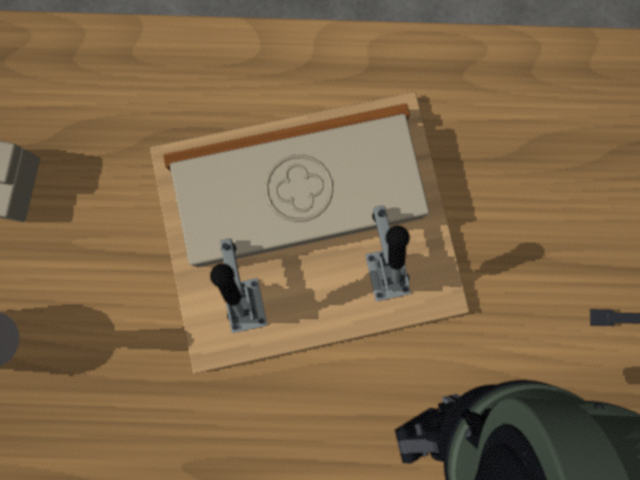

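Top: both balls now lean towards the stone, A at (397,240) and B unchanged at (222,275). Side: A's ball is at (352,241) and its arm is down on the slab. The gripper is clear.

Run:
```python
from h import *
b,e=tri((397,240),(352,241)); d=b-np.array([.5884,-.0709,.076]); x=d[0]*np.cos(.235)+d[1]*np.sin(.235)
print(b,e,'q',.45+np.arctan2(x,d[2])); print(bot.job_done())
```

```text
[ 0.62680641 -0.06125975  0.16325549] 0.002667735378896628 q 0.8759991282437243
the job is handed in; nothing more can be done
None
```

The open clamp, the right-hand one seen from the robot, is now shut, and I've handed the job in. I pushed its ball past centre with the closed fingers. It snapped over by itself, then I backed the gripper off and raised it clear.

- **Clamp A:** in the last pictures its arm lies level on the stone. The handle angle measured from the two views is about 0.88 rad against 0.90 nominal, which is within the camera error.
- **Clamp B:** its ball shows at the same place in the top view as at the start, so it stayed closed.
- **Limits:** the contact force read after each move was never more than about 3 N. The clock was at about 5.3 s when I handed in, and nothing else in view had moved.

No check failed or disagreed.

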